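# Sweep glass discs through the gate into the catch slot

## Task

On the raised sorting tray, sweep the three flat glass discs along the deck with your fingertips and through the narrow gate, one after another, so that all three drop into the catch slot behind it. Only push them: do not pick up or lift a disc. Leave the stopper and the weight on the deck, and everything around the tray, where they stand.

Things in the scene. Friction and masses are not known exactly. Their poses are not given: they have to be found in the camera images.
- tray: raised sorting tray fixed to the table, a plywood deck with its top 95 mm above the table. Origin at table level, x along the deck towards the gate, z up. In its frame the open deck spans x -115 to +50, y -130 to +130 mm, fenced by 6 mm thick metal rails standing 25 mm above the deck
- mouth (a point): middle of the funnel's mouth at deck height (tray x +50 mm, y 0): a 96 mm wide opening in the far rail (y -48 to +48 mm), from which two straight rails, 25 mm high, narrow over the next 40 mm to the gate
- gate (a point): centre of the gate, at deck height on the deck's edge (tray x +90 mm, y 0): a 46 mm clear gap between two dark pins 8 mm across and 30 mm tall. Its x points from the deck into the slot. A disc whose centre is pushed 10 mm past the edge tips over and drops in by itself; the fingers need not enter the gate
- slot (a point): centre of the floor of the catch slot, an open-topped pocket right behind the deck's edge: tray x 90 to 140 mm, y -38 to +38 mm, floor 5 mm above the table (90 mm below the deck), outer walls as high as the rails
- disc_a_center (a point): centre of a flat round green glass disc, 34 mm in diameter, 12 mm thick, about 27 g, lying flat on the deck at the start (centre 6 mm above the deck) in its open part; it slides when pushed. The three are alike and may go in any order
- disc_b_center (a point): centre of a flat round green glass disc, 34 mm in diameter, 12 mm thick, about 27 g, lying flat on the deck at the start (centre 6 mm above the deck) in its open part; it slides when pushed. The three are alike and may go in any order
- disc_c_center (a point): centre of a flat round green glass disc, 34 mm in diameter, 12 mm thick, about 27 g, lying flat on the deck at the start (centre 6 mm above the deck) in its open part; it slides when pushed. The three are alike and may go in any order
- stopper: bystander: solid glass bottle stopper with a round knob, 24 mm across, 42 mm tall, standing on the tray deck in one of the two front corners beside the funnel; origin at the centre of its underside
- weight: bystander: dark steel weight with a small knob, 24 mm across, 38 mm tall, standing on the tray deck in the other corner beside the funnel; origin at the centre of its underside
- mould: bystander: dark wooden ring mould, 100 mm across, 55 mm tall, on the table left of the tray; origin at the centre of its underside
- tumbler: bystander: glass tumbler, 68 mm across, 85 mm tall, on the table right of the tray; origin at the centre of its underside
- tongs: bystander: steel tongs 240 mm long, 12 mm high, lying on the table right of the tray; origin about mid-length at table level, x along their length
- paddle: bystander: paddle with a dark 110 x 70 mm blade and a wooden handle, 250 mm long, 22 mm high, lying on the table left of the tray; origin under the joint of handle and blade, x towards the blade
- mug: bystander: white mug, 80 mm across, 95 mm tall, on the table to the right; origin at the centre of its underside

How it is judged:
By the outcome, as a careful person would: the job done as asked, in the order asked, and still so for the second after the job is handed in, with the robot touching nothing.
It also fails if it takes over 67 s, if anything falls off the work surface, if the arm or the gripper's body presses on something with over 40 N, if the wrist force passes 120 N, or if a joint passes its speed limit or range.

## Robot

A 7-joint arm with a two-finger parallel gripper is mounted at the origin on the work surface. World frame = base frame: x ahead of the robot, y to its left, z up, the work surface at z = 0. Lengths are in mm, angles in rad, forces in N, time in s.
With the tool pointing down it reaches from about 350 to 900 mm from the base axis. Payload 7.2 kg.
Tool frame: the origin (TCP) lies between the finger pads; the fingertips stand 25 mm ahead of it and the grasp point (between the pads) lies 6 mm ahead of it; x points along the fingers, z is the direction in which the jaws open and shut, and the axes are right-handed (so a half turn about x gives the same grasp; the last joint's range is limited). The gripper opens to 88 mm and grips with 3 to 60 N. Pads are 20 mm wide; open, the fingers measure 115 mm over their backs; the gripper's body (75 mm by 178 mm) begins 61 mm behind the grasp point.
Start: joints at [-1.33, 0.411, -0.013, 1.596, 0.006, 1.134, -0.082], TCP at [189.957, 595.437, 220.953] pointing down, gripper open.
Joint ranges: [-2.95, 2.95], [-0.29, 1.99], [-1.47, 1.44], [0.14, 2.54], [-1.03, 4.17], [0.13, 1.85], [-2.86, 2.86]. Speed limits (rad/s): [2.39, 2.39, 3.01, 3.01, 3.14, 3.14, 3.14].

## Interface

Orientations are given as a rotation vector (axis times angle).
In Python, from cell import bot gives the robot as it stands.
- The arm moves only by the shell command python3 -m crank 'ROWS'. ROWS is text: rows parted by semicolons, each of 7 numbers parted by spaces: the turn, a rotation vector about the tool's x, y, z in degrees, then the shift along the tool's x, y, z in m, then the closure, from 0 (fully open) to 1 (shut). A call has 1 to 5 rows; each row shifts and turns the pose as measured when the row begins, along the tool's axes as they then stand; what a row does not reach is not made up. A row lasts 1/10 s, in which the tool goes at most 50 mm and 8.59 degrees, less where a joint would pass 70% of its speed; a pose out of reach is approached as far as the arm can. A call is refused whole if a number of a shift passes 0.05 or a number of a turn 8.59, either way. A call with a gripper value outside its range is refused whole. The fingers move at their own pace and stop on an object; the grip force is fixed at half the most. Time passes only in rows, so rows that do not move let the fingers close. It gives the time, the measured TCP pose, the force and the opening at its end, in the units of the state.
- bot.sense(): the state, without advancing time (a new reading comes with each control period).
- bot.capture(name): name is "scene" or "top" or "wrist"; returns (picture, depth): 400x640x3 uint8, red, green, blue; 400x640 float32, mm along the optical axis (not along the pixel's ray), 0 where there is no reading.
- bot.calibration(name): a dict with "camera_matrix" (3x3 intrinsics, pixels), "view" (4x4, takes a point from world to camera coordinates); the wrist camera has in their place "hand_eye" (4x4, takes a point from camera to tool coordinates, whose origin is the TCP and whose axes are the tool frame's). Camera axes: x right, y down, z forward; pixel columns grow to the right and rows downward; lengths in mm; the calibration is good to about 2 mm. A picture is of the moment at which its call begins: read the wrist's pose just before it. calibration takes no time and is no camera call.
- bot.sign_off(): hands the job in, once; it reports no verdict.
The state is a dict: "time": time; "joints": joint angles; "joint_vel": joint speeds; "joint_efforts": joint torques, N m; "position": TCP position; "orientation": TCP orientation; "force": force on the tool from outside, world axes, zero at the start; "ft_torque": the same for the moment, N m; "finger_gap": finger opening in mm.
Only numpy, scipy, OpenCV 4.12 (cv2) and the standard library are available. Lean on these libraries where they do the work, as an engineer would, in place of code of your own. Each camera call takes 0.05 s, during which the arm holds its last target.

## Working session

There is one attempt and no reset: what is moved stays moved. The work goes in short steps, Python scripts to look and compute and a shell command to move; the robot and the scene stay as the last step left them, time stands still between calls to the robot, and variables do not carry over. Pictures are saved under pics/ and viewed, and the job is handed in when it is done.

```bash
mkdir -p pics; ls; python3 - <<'E'
from cell import bot
import cv2,numpy as np
s=bot.sense(); print({k:np.round(v,3).tolist() for k,v in s.items()})
for n in ("scene","top"):
    im,d=bot.capture(n); cv2.imwrite(f"pics/{n}0.png",im[:,:,::-1]); np.save(f"pics/{n}0.npy",d)
    c=bot.calibration(n); print({k:np.round(v,3).tolist() for k,v in c.items()})
print(bot.calibration("wrist"))
E
```

```text
pics
{'time': 0.0, 'joints': [-1.33, 0.412, -0.013, 1.597, 0.006, 1.134, -0.082], 'joint_vel': [0.0, -0.0, -0.002, 0.001, 0.001, 0.0, 0.002], 'joint_efforts': [-0.0, -58.796, 0.642, -29.106, -0.054, 0.018, 0.0], 'position': [189.813, 594.953, 220.103], 'orientation': [-0.98, 1.341, 0.978], 'force': [-0.329, 0.098, -0.926], 'ft_torque': [-0.02, -0.046, 0.024], 'finger_gap': 87.809}
{'camera_matrix': [[370.457, 0.0, 317.615], [0.0, 370.457, 202.199], [0.0, 0.0, 1.0]], 'view': [[-0.043, 0.999, -0.013, 40.079], [0.584, 0.015, -0.812, -222.582], [-0.811, -0.042, -0.584, 1500.095], [0.0, 0.0, 0.0, 1.0]]}
{'camera_matrix': [[511.402, 0.0, 315.672], [0.0, 511.402, 190.372], [0.0, 0.0, 1.0]], 'view': [[-0.006, -1.0, -0.007, -12.915], [-0.991, 0.007, -0.132, 503.058], [0.132, 0.007, -0.991, 1366.454], [0.0, 0.0, 0.0, 1.0]]}
{'camera_matrix': array([[307.90467926,   0.        , 321.39012911],
       [  0.        , 307.90467926, 206.22161872],
       [  0.        ,   0.        ,   1.        ]]), 'hand_eye': array([[-4.17180007e-04, -2.49985904e-01,  9.68249386e-01,
        -1.63417003e+02],
       [-1.19383432e-05, -9.68249469e-01, -2.49985931e-01,
         6.84817800e+01],
       [ 9.99999913e-01, -1.15848426e-04,  4.00949903e-04,
         6.76964888e-01],
       [ 0.00000000e+00,  0.00000000e+00,  0.00000000e+00,
         1.00000000e+00]])}
```

View pics/top0.png

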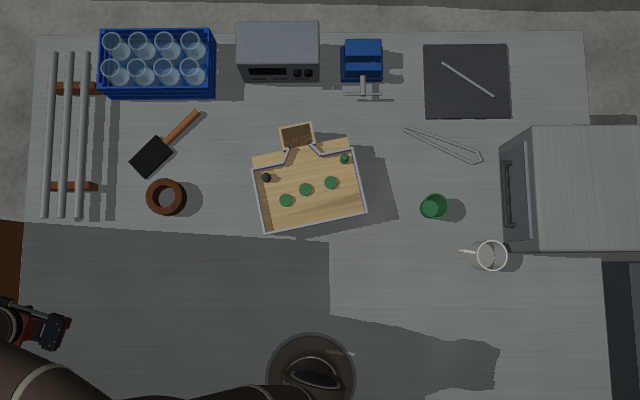

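View pics/scene0.png

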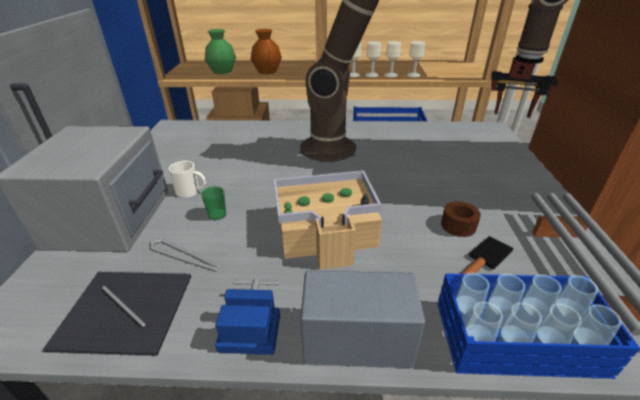

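```bash
python3 - <<'E'
import cv2
im=cv2.imread("pics/top0.png")[130:260,240:400]
cv2.imwrite("pics/top0c.png",cv2.resize(im,None,fx=4.6,fy=4.6,interpolation=cv2.INTER_CUBIC))
E
```

```text
(no output)
```

View pics/top0c.png

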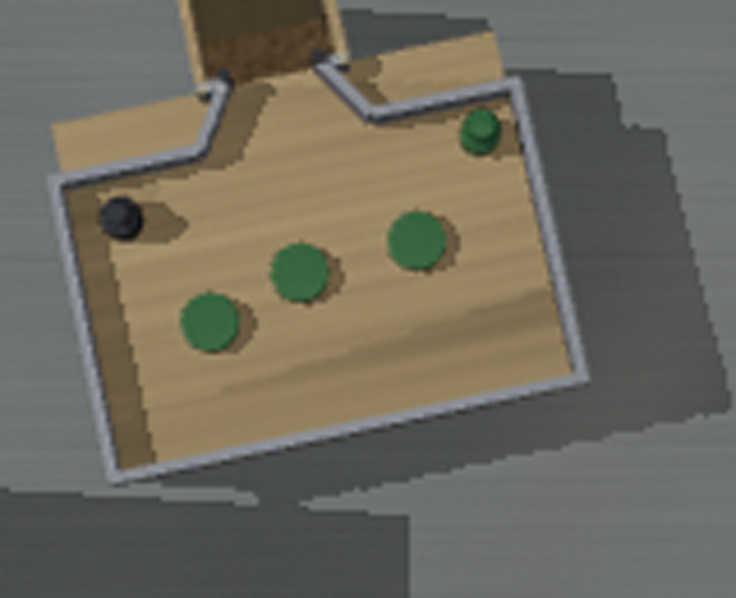

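The top view crop shows rail corners at (57,180), (517,83), (583,378) and (115,478), and pins at (222,78) and (320,58). The discs are at (210,322), (300,272) and (417,240). The weight is at the left (121,218) and the stopper at the right (481,130).

```bash
cat > h.py <<'E'
import numpy as np,cv2
from cell import bot
from scipy.optimize import least_squares
from scipy.spatial.transform import Rotation as R
import json
def top2w(u,v,z):
    c=bot.calibration("top"); K=np.array(c["camera_matrix"]); V=np.array(c["view"])
    ray=np.linalg.inv(K)@[u,v,1]; o=-V[:3,:3].T@V[:3,3]; d=V[:3,:3].T@ray
    return o+d*(z-o[2])/d[2]
def green(name,im=None):
    if im is None: im,_=bot.capture("top"); cv2.imwrite(f"pics/{name}.png",im[:,:,::-1])
    hsv=cv2.cvtColor(np.ascontiguousarray(im),cv2.COLOR_RGB2HSV)
    m=cv2.inRange(hsv,(50,90,40),(85,255,255))
    n,l,st,ce=cv2.connectedComponentsWithStats(m)
    return [(st[i][4],ce[i]) for i in range(1,n) if st[i][4]>25 and 240<ce[i][0]<380 and 110<ce[i][1]<250]
def tray():
    p=json.load(open("tray.json")); return np.array(p)
def w2t(w):
    x,y,a=tray(); c,s=np.cos(a),np.sin(a); dx,dy=w[0]-x,w[1]-y
    return np.array([c*dx+s*dy,-s*dx+c*dy])
def t2w(t):
    x,y,a=tray(); c,s=np.cos(a),np.sin(a); return np.array([x+c*t[0]-s*t[1],y+s*t[0]+c*t[1]])
def tool():
    s=bot.sense(); Rm=R.from_rotvec(s["orientation"]).as_matrix(); p=np.array(s["position"])
    a=tray()[2]; 
    zt=Rm[:,2]; ang=np.degrees(np.arctan2(zt[1],zt[0])-a)
    print("t",round(s["time"],2),"tcp tray",w2t(p).round(1),"tip z",(p+25*Rm[:,0])[2].round(1),"jaw ang rel tray x",ang.round(1),"xdir",Rm[:,0].round(3),"F",np.round(s["force"],1),"gap",round(s["finger_gap"],1))
    return s,Rm,p
def shift_to(t,tipz):
    s,Rm,p=tool(); w=np.append(t2w(t),tipz); print("shift m (current axes):",((Rm.T@(w-(p+25*Rm[:,0])))/1000).round(4))
E
python3 - <<'E'
from h import *
px=[(57,180),(517,83),(583,378),(115,478),(222,78),(320,58)]
tr=[(53,133),(53,-133),(-118,-133),(-118,133),(90,27),(90,-27)]; zs=[120]*4+[125]*2
W=np.array([top2w(240+(u+.5)/4.6-.5,130+(v+.5)/4.6-.5,z)[:2] for (u,v),z in zip(px,zs)])
def f(p):
    c,s=np.cos(p[2]),np.sin(p[2]); return (np.array([(p[0]+c*x-s*y,p[1]+s*x+c*y) for x,y in tr])-W).ravel()
r=least_squares(f,[600,0,0.2]); print(r.x,r.fun.round(1)); json.dump(r.x.tolist(),open("tray.json","w"))
for a,c in green(0,cv2.imread("pics/top0.png")[:,:,::-1]): print(a,c.round(1),w2t(top2w(*c,107)).round(1))
c=top2w(240+121/4.6,130+218/4.6,133);print("weight",w2t(c))
tool()
E
```

```text
[5.23666261e+02 7.75579968e+00 2.04587126e-01] [-0.4  1.5  0.1  0.  -0.3 -0.7 -0.7  0.5  0.7 -1.8  0.7  0.5]
61 [344.1 158.1] [  32.7 -108.2]
113 [330.3 181.7] [-20.6 -59.7]
116 [304.9 188.7] [-24.7   8.7]
115 [285.4 199.5] [-41.6  63.6]
weight [20.85636267 98.82499204]
t 0.1 tcp tray [-207.5  642.8] tip z 195.2 jaw ang rel tray x 60.6 xdir [-0.    -0.001 -1.   ] F [ 0.4 -0.4  0.3] gap 88.2
```

```bash
python3 - <<'E'
from h import *
shift_to((-72,9),150)
E
python3 -m crank '-8 0 0 0 0 0 0.84; -8 0 0 0 0 0 0.84; -8 0 0 0 0 0 0.84; -5 0 0 0 0 0 0.84; 0 0 0 0 0 0 0.84'
python3 - <<'E'
from h import *
shift_to((-72,9),150)
E
```

```text
t 0.1 tcp tray [-207.5  642.8] tip z 195.2 jaw ang rel tray x 60.6 xdir [-0.    -0.001 -1.   ] F [ 0.4 -0.4  0.3] gap 88.2
shift m (current axes): [ 0.0459 -0.4294 -0.4854]
time: 0.6
position: [189.3, 593.6, 217.6]
orientation: [-1.371, 1.105, 1.366]
force: [0.3, 0.3, 0.8]
finger_gap: 51.3
t 0.6 tcp tray [-208.4  641.5] tip z 192.6 jaw ang rel tray x 90.7 xdir [-0.001 -0.006 -1.   ] F [0.3 0.3 0.8] gap 51.3
shift m (current axes): [ 0.0459 -0.1287 -0.6338]
```

```bash
python3 -m crank '0 0 0 0 -0.01 -0.048 0.84; 0 0 0 0 -0.01 -0.048 0.84; 0 0 0 0 -0.01 -0.048 0.84; 0 0 0 0 -0.01 -0.048 0.84; 0 0 0 0 -0.01 -0.048 0.84'
python3 -m crank '0 0 0 0 -0.01 -0.048 0.84; 0 0 0 0 -0.01 -0.048 0.84; 0 0 0 0 -0.01 -0.048 0.84; 0 0 0 0 -0.01 -0.048 0.84; 0 0 0 0 -0.01 -0.048 0.84'
python3 - <<'E'
from h import *
shift_to((-72,9),150)
E
```

```text
time: 1.1
position: [286.4, 368.3, 215.3]
orientation: [-1.365, 1.111, 1.366]
force: [1.0, -1.4, -0.9]
finger_gap: 14.9
time: 1.6
position: [384.2, 138.3, 216.5]
orientation: [-1.352, 1.116, 1.354]
force: [1.0, 0.2, 0.1]
finger_gap: 14.3
t 1.6 tcp tray [-110.   156.2] tip z 191.5 jaw ang rel tray x 89.5 xdir [-0.005 -0.004 -1.   ] F [1.  0.2 0.1] gap 14.3
shift m (current axes): [ 0.0417 -0.0397 -0.1467]
```

```bash
python3 -m crank '0 0 0 0 -0.01 -0.04 0.84; 0 0 0 0 -0.01 -0.04 0.84; 0 0 0 0 -0.01 -0.04 0.84; 0 0 0 0.01 -0.008 -0.027 0.84; 0 0 0 0.015 0 0 0.84'
python3 - <<'E'
from h import *
shift_to((-72,9),99)
im,d=bot.capture("wrist"); cv2.imwrite("pics/w1.png",im[:,:,::-1])
E
```

```text
time: 2.1
position: [453.4, -11.8, 193.9]
orientation: [-1.336, 1.124, 1.33]
force: [0.1, 1.3, -0.3]
finger_gap: 14.1
t 2.1 tcp tray [-72.8  -4.9] tip z 168.9 jaw ang rel tray x 88.0 xdir [ 0.002 -0.003 -1.   ] F [ 0.1  1.3 -0.3] gap 14.1
shift m (current axes): [ 0.0698 -0.0001  0.0142]
```

View pics/w1.png

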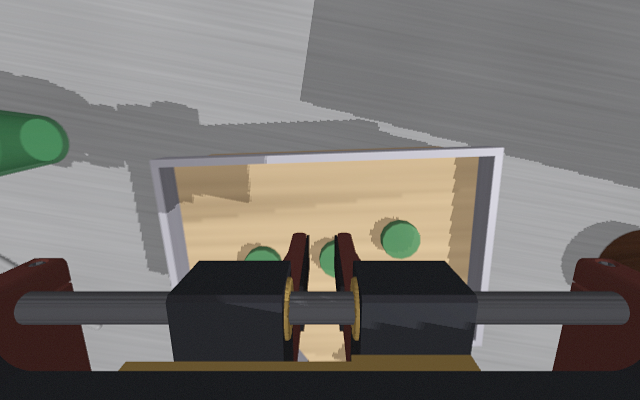

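```bash
python3 -m crank '-2 0 0 0.02 0 0.012 0.84; 0 0 0 0.02 0 0.003 0.84; 0 0 0 0.015 0 0 0.84; 0 0 0 0.008 0 0 0.84; 0 0 0 0 0 0 0.84'
python3 - <<'E'
from h import *
shift_to((-72,9),99.5)
E
```

```text
time: 2.65
position: [447.6, 6.2, 126.6]
orientation: [-1.352, 1.113, 1.355]
force: [-0.4, -0.5, 0.2]
finger_gap: 13.8
t 2.65 tcp tray [-74.8  13.9] tip z 101.6 jaw ang rel tray x 89.6 xdir [-0.003 -0.002 -1.   ] F [-0.4 -0.5  0.2] gap 13.8
shift m (current axes): [ 0.0021 -0.0029 -0.0049]
```

```bash
python3 -m crank '0 0 0 0.001 -0.003 -0.004 0.84; 0 0 0 0 -0.012 0 0.84; 0 0 0 0 -0.012 0 0.84; 0 0 0 0 -0.012 -0.001 0.84; 0 0 0 0 -0.012 -0.001 0.84'
python3 - <<'E'
from h import *
tool()
for a,c in green("top1"): print(a,c.round(1),w2t(top2w(*c,107)).round(1))
im=cv2.imread("pics/top1.png")[130:260,240:400]
cv2.imwrite("pics/top1c.png",cv2.resize(im,None,fx=4.6,fy=4.6,interpolation=cv2.INTER_CUBIC))
E
```

```text
time: 3.15
position: [504.4, 11.3, 128.5]
orientation: [-1.353, 1.109, 1.351]
force: [-0.6, 0.3, -0.6]
finger_gap: 14.0
t 3.15 tcp tray [-18.2   7.4] tip z 103.5 jaw ang rel tray x 89.5 xdir [ 0.001  0.    -1.   ] F [-0.6  0.3 -0.6] gap 14.0
59 [344.2 158.1] [  32.6 -108.5]
```

View pics/top1c.png

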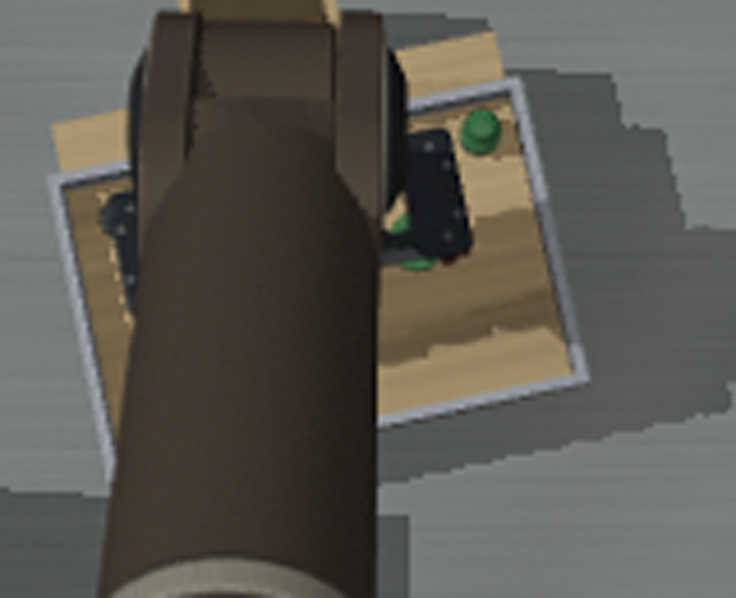

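The arm hides the middle of the deck from the top camera, so I'll check with the scene and wrist cameras.

```bash
python3 - <<'E'
from h import *
im,_=bot.capture("scene"); a=cv2.resize(im[150:280,250:410,::-1],(800,600)); 
im,_=bot.capture("wrist"); cv2.imwrite("pics/w2.png",im[:,:,::-1]); cv2.imwrite("pics/s2.png",a)
E
```

```text
(no output)
```

View pics/w2.png

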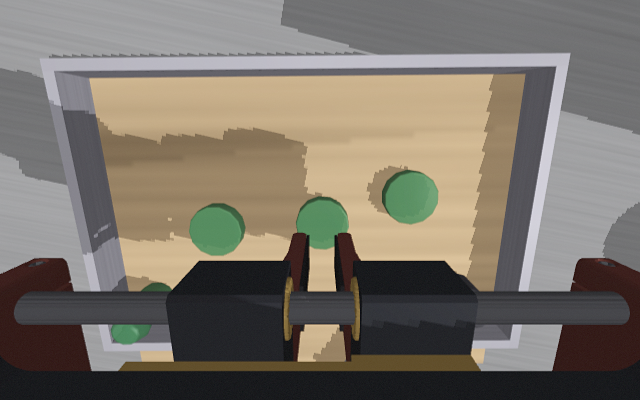

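View pics/s2.png

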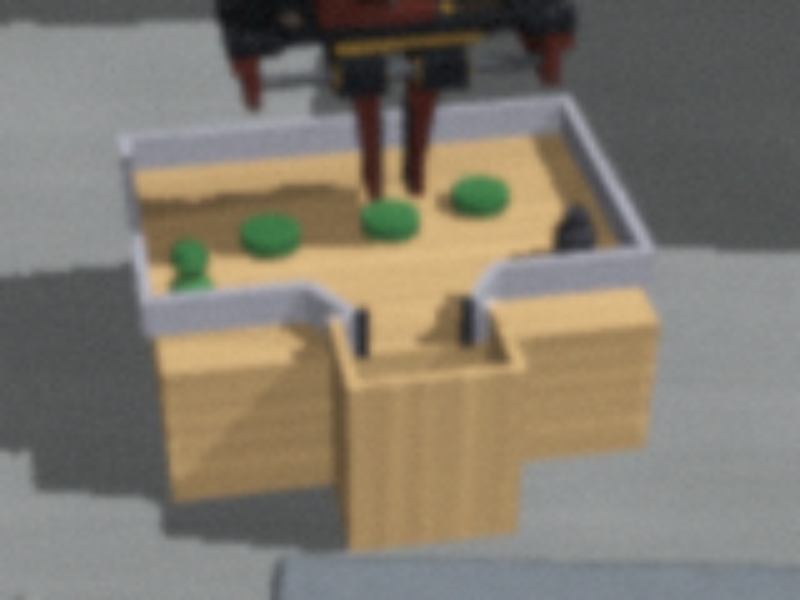

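```bash
cat >> h.py <<'E'
def s2w(u,v,z,name="scene"):
    c=bot.calibration(name); K=np.array(c["camera_matrix"]); 
    if name=="wrist":
        s=bot.sense(); T=np.eye(4); T[:3,:3]=R.from_rotvec(s["orientation"]).as_matrix(); T[:3,3]=s["position"]; C=T@np.array(c["hand_eye"])
    else: C=np.linalg.inv(np.array(c["view"]))
    d=C[:3,:3]@np.linalg.inv(K)@[u,v,1]; o=C[:3,3]; return o+d*(z-o[2])/d[2]
E
python3 - <<'E'
from h import *
for u,v in [(390,218),(270,233),(480,193)]: print("scene",w2t(s2w(250+u/5,150+v/4.615,107)).round(1))
for u,v in [(322,222),(217,229),(410,196)]: print("wrist",w2t(s2w(u,v,107,"wrist")).round(1))
for u,v in [(375,195),(413,193)]: print("scene tips",w2t(s2w(250+u/5,150+v/4.615,103)).round(1))
print(w2t(s2w(305,66,120,"wrist")), w2t(s2w(50,65,120,"wrist")),w2t(s2w(563,58,120,"wrist")))
E
```

```text
scene [-16.3   7.4]
scene [-12.8 -60.1]
scene [-33.5  62.4]
wrist [-29.1   8.6]
wrist [-25.1 -57.7]
wrist [-45.3  62.8]
scene tips [-47.8   4.7]
scene tips [-46.1  26.3]
[-117.3213498     0.58346606] [-118.95848998 -130.5114981 ] [-119.93192831  132.63017742]
```

```bash
python3 - <<'E'
from h import *
def pts(name,im,d):
    c=bot.calibration(name); K=np.array(c["camera_matrix"])
    if name=="wrist":
        s=bot.sense(); T=np.eye(4); T[:3,:3]=R.from_rotvec(s["orientation"]).as_matrix(); T[:3,3]=s["position"]; C=T@np.array(c["hand_eye"])
    else: C=np.linalg.inv(np.array(c["view"]))
    v,u=np.mgrid[:400,:640]; P=np.stack([(u-K[0,2])/K[0,0]*d,(v-K[1,2])/K[1,1]*d,d],-1)@C[:3,:3].T+C[:3,3]
    return P
for n,L in (("wrist",[(300,240),(345,240),(322,222),(217,229),(410,196),(330,120),(305,66)]),("scene",[(325,190),(325,191),(325,192),(332,190),(332,191),(333,189),(328,197),(304,200),(346,192)])):
    im,d=bot.capture(n); P=pts(n,im,d)
    for u,v in L: print(n,u,v,im[v,u],w2t(P[v,u]).round(1),P[v,u,2].round(1))
s=bot.sense();print(s["force"],s["position"])
im,d=bot.capture("wrist"); cv2.imwrite("pics/w3.png",cv2.resize(im[180:300,250:410,::-1],(800,600)))
E
```

```text
wrist 300 240 [61 33 30] [-31.5  -2.7] 141.9
wrist 345 240 [59 31 26] [-31.   20.5] 141.3
wrist 322 222 [ 86 141  96] [-29.8   8.7] 105.9
wrist 217 229 [ 87 141  96] [-25.8 -57.9] 106.2
wrist 410 196 [ 94 145 102] [-46.2  62.9] 106.5
wrist 330 120 [200 175 140] [-91.9  14.1] 94.5
wrist 305 66 [192 192 201] [-118.4    0.6] 119.0
scene 325 190 [91 63 48] [-8.4 -2.4] 137.5
scene 325 191 [93 67 50] [-8.3 -2.4] 134.3
scene 325 192 [98 86 58] [-7.7 -2.5] 131.5
scene 332 190 [68 41 31] [-10.5  17.3] 133.8
scene 332 191 [114  84  61] [-9. 17.] 131.5
scene 333 189 [75 41 32] [-8.  19.5] 138.5
scene 328 197 [ 62 121  69] [-20.    8.1] 105.2
scene 304 200 [ 65 123  74] [-17.7 -59.5] 105.1
scene 346 192 [ 63 123  70] [-35.3  62.9] 105.2
[-0.03589804 -0.82118592  0.07879474] [502.17995371  10.76535064 127.86214175]
```

View pics/w3.png

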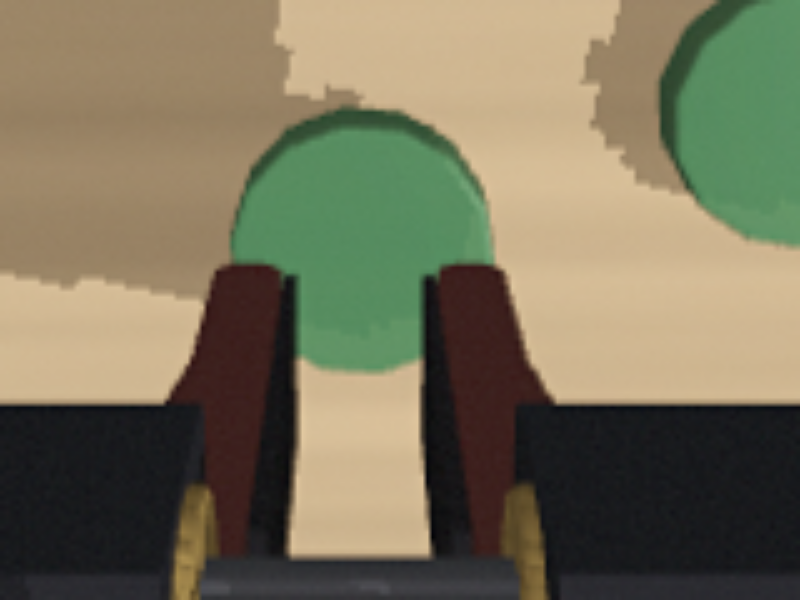

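```bash
cat >> h.py <<'E'
def cloud(n):
    c=bot.calibration(n); K=np.array(c["camera_matrix"])
    s=bot.sense(); im,d=bot.capture(n)
    if n=="wrist":
        T=np.eye(4); T[:3,:3]=R.from_rotvec(s["orientation"]).as_matrix(); T[:3,3]=s["position"]; C=T@np.array(c["hand_eye"])
    else: C=np.linalg.inv(np.array(c["view"]))
    v,u=np.mgrid[:400,:640]; P=np.stack([(u-K[0,2])/K[0,0]*d,(v-K[1,2])/K[1,1]*d,d],-1)@C[:3,:3].T+C[:3,3]
    return im,P
E
python3 - <<'E'
from h import *
im,P=cloud("scene")
for v in range(158,194,2):
    print(v,[(u,w2t(P[v,u]).round(0).tolist(),int(P[v,u,2])) for u in (300,325,332,360)])
im,P=cloud("wrist")
for v in (232,233,234,235,236,240,250): print(v,w2t(P[v,302]).round(),P[v,302,2].round())
E
```

```text
158 [(300, [6.0, -68.0], 250), (325, [4.0, -5.0], 242), (332, [-1.0, 14.0], 238), (360, [12.0, 84.0], 237)]
160 [(300, [12.0, -69.0], 247), (325, [-3.0, -3.0], 232), (332, [-10.0, 16.0], 227), (360, [14.0, 84.0], 233)]
162 [(300, [9.0, -68.0], 240), (325, [3.0, -4.0], 230), (332, [-5.0, 15.0], 223), (360, [14.0, 84.0], 227)]
164 [(300, [12.0, -69.0], 236), (325, [12.0, -6.0], 229), (332, [4.0, 14.0], 223), (360, [11.0, 85.0], 219)]
166 [(300, [10.0, -69.0], 229), (325, [12.0, -6.0], 224), (332, [8.0, 13.0], 219), (360, [13.0, 85.0], 215)]
168 [(300, [9.0, -69.0], 223), (325, [13.0, -6.0], 218), (332, [-7.0, 16.0], 204), (360, [-338.0, 188.0], -4)]
170 [(300, [11.0, -70.0], 218), (325, [12.0, -6.0], 212), (332, [-10.0, 17.0], 197), (360, [-319.0, 183.0], -1)]
172 [(300, [12.0, -70.0], 213), (325, [-9.0, -2.0], 193), (332, [-8.0, 16.0], 192), (360, [-116.0, 124.0], 116)]
174 [(300, [-333.0, -36.0], -2), (325, [-8.0, -2.0], 188), (332, [-9.0, 17.0], 185), (360, [-115.0, 124.0], 110)]
176 [(300, [-323.0, -37.0], -4), (325, [-10.0, -2.0], 180), (332, [-11.0, 17.0], 178), (360, [-112.0, 12
[... 374 characters left out ...]
, -59.0], 96), (325, [-10.0, -2.0], 155), (332, [-11.0, 17.0], 152), (360, [-87.0, 118.0], 92)]
186 [(300, [-108.0, -60.0], 93), (325, [-10.0, -2.0], 149), (332, [-10.0, 17.0], 147), (360, [-77.0, 115.0], 92)]
188 [(300, [-97.0, -61.0], 93), (325, [-11.0, -2.0], 142), (332, [-13.0, 18.0], 138), (360, [-65.0, 112.0], 93)]
190 [(300, [-87.0, -63.0], 92), (325, [-10.0, -2.0], 136), (332, [-7.0, 17.0], 136), (360, [-56.0, 110.0], 92)]
192 [(300, [-76.0, -64.0], 93), (325, [-10.0, -2.0], 129), (332, [-59.0, 27.0], 93), (360, [-46.0, 107.0], 92)]
232 [-24.  -4.] 107.0
233 [-32.  -2.] 129.0
234 [-32.  -2.] 131.0
235 [-32.  -2.] 134.0
236 [-32.  -2.] 135.0
240 [-32.  -2.] 141.0
250 [-32.  -1.] 153.0
```

Both depth clouds put the real fingertips at about z 129, level with the TCP rather than 25 mm ahead. The fingers passed over disc B without moving it. I'll back off and go lower, taking the tip as equal to the TCP.

```bash
sed -i 's/25\*Rm/0*Rm/g' h.py; python3 -m crank '0 0 0 0 0.02 0 0.84; 0 0 0 0 0.02 0 0.84; 0 0 0 0.005 0.01 0 0.84; 0 0 0 0.008 0 0 0.84; 0 0 0 0.008 0 0 0.84'
python3 - <<'E'
from h import *
shift_to((-70,8.5),99)
E
```

```text
time: 4.05
position: [452.0, 1.3, 107.0]
orientation: [-1.353, 1.107, 1.35]
force: [1.3, 0.9, 0.4]
finger_gap: 13.9
t 4.05 tcp tray [-71.5   8.2] tip z 107.0 jaw ang rel tray x 89.5 xdir [ 0.003  0.001 -1.   ] F [1.3 0.9 0.4] gap 13.9
shift m (current axes): [ 0.008  -0.0015  0.0003]
```

```bash
python3 -m crank '0 0 0 0.006 0 0 0.84; 0 0 0 0.001 -0.008 0 0.84; 0 0 0 0.001 -0.012 0 0.84; 0 0 0 0 -0.012 0 0.84; 0 0 0 0 -0.012 -0.001 0.84'
python3 - <<'E'
from h import *
shift_to((0,6),99)
im,P=cloud("wrist"); cv2.imwrite("pics/w4.png",im[:,:,::-1])
E
```

```text
time: 4.55
position: [499.4, 9.9, 96.4]
orientation: [-1.353, 1.108, 1.352]
force: [-0.5, 0.8, 0.8]
finger_gap: 14.0
t 4.55 tcp tray [-23.3   7. ] tip z 96.4 jaw ang rel tray x 89.5 xdir [ 0.001  0.001 -1.   ] F [-0.5  0.8  0.8] gap 14.0
shift m (current axes): [-0.0026 -0.0233 -0.0008]
```

View pics/w4.png

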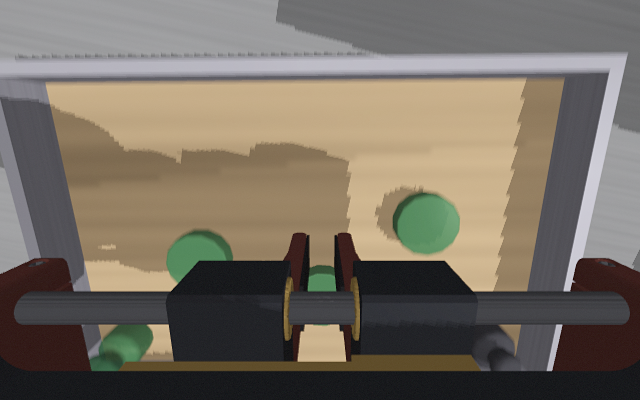

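```bash
python3 -m crank '0 0 0 -0.002 -0.014 -0.001 0.84; 0 0 0 0 -0.014 -0.001 0.84; 0 0 0 0 -0.014 -0.001 0.84; 0 0 0 0 -0.014 -0.001 0.84; 0 0 0 0 -0.012 -0.001 0.84'
python3 - <<'E'
from h import *
shift_to((78,0),99)
im,P=cloud("scene"); cv2.imwrite("pics/s5.png",cv2.resize(im[150:280,250:410,::-1],(800,650)[:2])[:600])
for u,v in [(300,200)]: pass
E
```

```text
time: 5.1
position: [574.8, 19.9, 98.7]
orientation: [-1.356, 1.106, 1.35]
force: [-0.3, 0.4, -0.5]
finger_gap: 13.9
t 5.1 tcp tray [52.6  1.5] tip z 98.7 jaw ang rel tray x 89.6 xdir [ 0.004  0.    -1.   ] F [-0.3  0.4 -0.5] gap 13.9
shift m (current axes): [-0.0002 -0.0254 -0.0013]
```

View pics/s5.png

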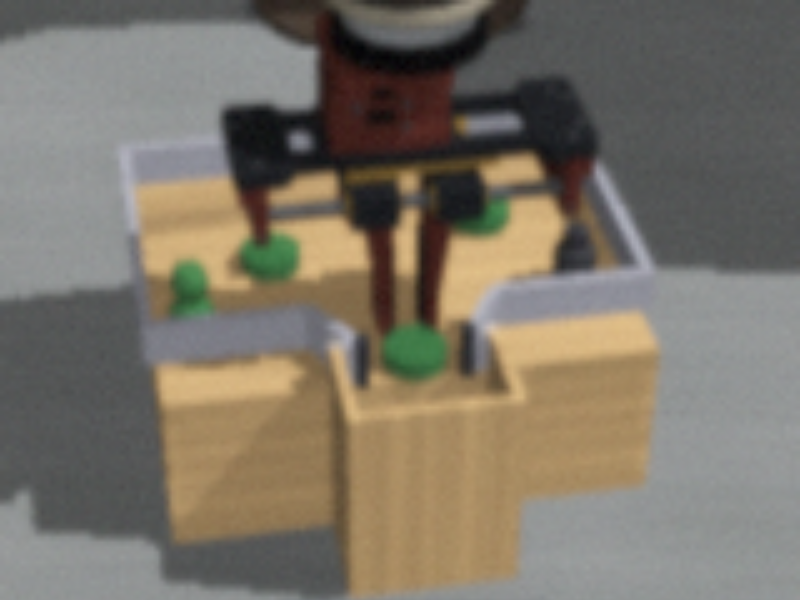

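```bash
python3 -m crank '0 0 0 0 -0.008 -0.001 0.84; 0 0 0 0 -0.008 0 0.84; 0 0 0 0 -0.005 0 0.84; 0 0 0 0 0 0 0.84'
python3 - <<'E'
from h import *
shift_to((78,0),99)
im,P=cloud("scene"); cv2.imwrite("pics/s6.png",cv2.resize(im[150:280,250:410,::-1],(800,650)[:2])[:600])
E
```

```text
time: 5.55
position: [599.5, 23.9, 98.6]
orientation: [-1.357, 1.105, 1.35]
force: [0.5, -0.8, 0.0]
finger_gap: 14.0
t 5.55 tcp tray [77.6  0.4] tip z 98.6 jaw ang rel tray x 89.7 xdir [ 0.006 -0.    -1.   ] F [ 0.5 -0.8  0. ] gap 14.0
shift m (current axes): [-0.0004 -0.0004 -0.0004]
```

View pics/s6.png

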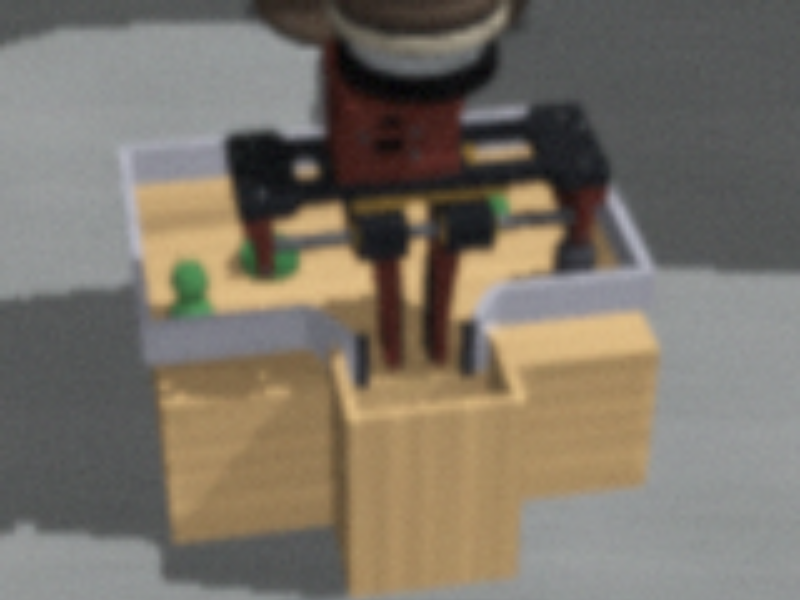

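Disc B has dropped. The scene view shows an empty gate with the fingers just short of the pins. Next is disc A.

```bash
python3 -m crank '0 0 0 0 0.03 0 0.84; 0 0 0 -0.01 0.03 0 0.84; -8 0 0 -0.04 0.02 0 0.84; -8 0 0 0 0 0 0.84; -8 0 0 0 0 0 0.84'
python3 -m crank '-8 0 0 0 0 0 0.84; -8 0 0 0 0 0 0.84; -4 0 0 0 0 0 0.84'
python3 - <<'E'
from h import *
shift_to((-57,-93),150)
E
```

```text
time: 6.1
position: [515.0, 7.2, 148.9]
orientation: [-1.659, 0.841, 1.654]
force: [0.1, 1.2, 0.0]
finger_gap: 13.8
time: 6.4
position: [513.8, 6.9, 150.5]
orientation: [-1.9, 0.558, 1.89]
force: [0.2, -0.3, -0.7]
finger_gap: 14.1
t 6.4 tcp tray [-9.8  1.1] tip z 150.5 jaw ang rel tray x 135.4 xdir [ 0.005 -0.    -1.   ] F [ 0.2 -0.3 -0.7] gap 14.1
shift m (current axes): [ 0.0004  0.1001 -0.0326]
```

```bash
python3 -m crank '0 0 0 0 0.03 -0.011 0.84; 0 0 0 0 0.033 -0.011 0.84; 0 0 0 0 0.03 -0.01 0.84; 0 0 0 0.01 0 0 0.84; 0 0 0 0.015 0 0 0.84'
python3 - <<'E'
from h import *
shift_to((-57,-94),99)
im,P=cloud("wrist"); cv2.imwrite("pics/w7.png",im[:,:,::-1])
E
```

```text
time: 6.9
position: [489.5, -91.3, 127.0]
orientation: [-1.906, 0.552, 1.888]
force: [-0.8, -0.3, -0.7]
finger_gap: 13.8
t 6.9 tcp tray [-53.6 -90.1] tip z 127.0 jaw ang rel tray x 135.6 xdir [ 0.01   0.001 -1.   ] F [-0.8 -0.3 -0.7] gap 13.8
shift m (current axes): [ 0.028   0.0054 -0.0001]
```

View pics/w7.png

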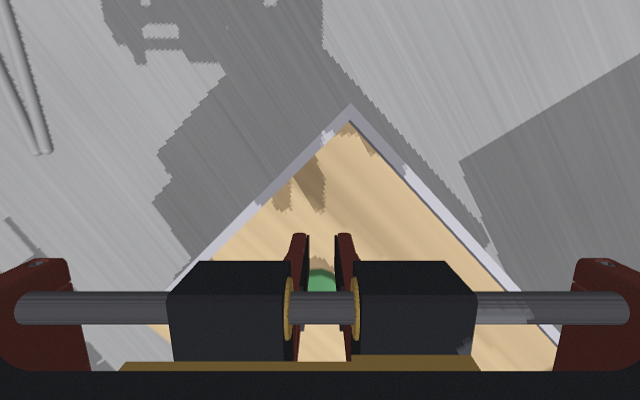

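```bash
python3 -m crank '0 0 0 0.012 0.002 0 0.84; 0 0 0 0.01 0 0 0.84; 0 0 0 0.004 0 0 0.84; 0 0 0 0 -0.01 0 0.84; 0 0 0 0 -0.012 0 0.84'
python3 - <<'E'
from h import *
shift_to((10,-29),99)
im,P=cloud("wrist"); cv2.imwrite("pics/w8.png",im[180:,:,::-1])
E
```

```text
time: 7.45
position: [498.3, -72.0, 97.3]
orientation: [-1.9, 0.554, 1.894]
force: [0.6, 0.0, -0.1]
finger_gap: 14.1
t 7.45 tcp tray [-41.  -72.9] tip z 97.3 jaw ang rel tray x 135.6 xdir [ 0.004  0.001 -1.   ] F [ 0.6  0.  -0.1] gap 14.1
shift m (current axes): [-0.0015 -0.0671 -0.0058]
```

View pics/w8.png

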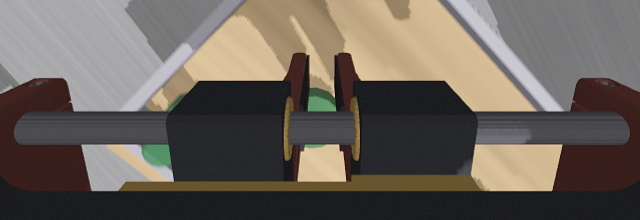

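```bash
python3 -m crank '0 0 0 -0.001 -0.012 0 0.84; 0 0 0 0 -0.012 0 0.84; 0 0 0 0 -0.012 0 0.84; 0 0 0 0 -0.01 0 0.84'
python3 - <<'E'
from h import *
tool()
im,P=cloud("scene"); cv2.imwrite("pics/s9.png",cv2.resize(im[150:280,250:410,::-1],(800,650)[:2])[:600])
im,P=cloud("wrist"); cv2.imwrite("pics/w9.png",im[180:,:,::-1])
E
```

```text
time: 7.9
position: [527.6, -26.4, 99.9]
orientation: [-1.905, 0.548, 1.893]
force: [-0.0, 0.3, -0.4]
finger_gap: 14.1
t 7.9 tcp tray [ -3.1 -34.2] tip z 99.9 jaw ang rel tray x 135.8 xdir [ 0.007  0.003 -1.   ] F [-0.   0.3 -0.4] gap 14.1
```

View pics/s9.png

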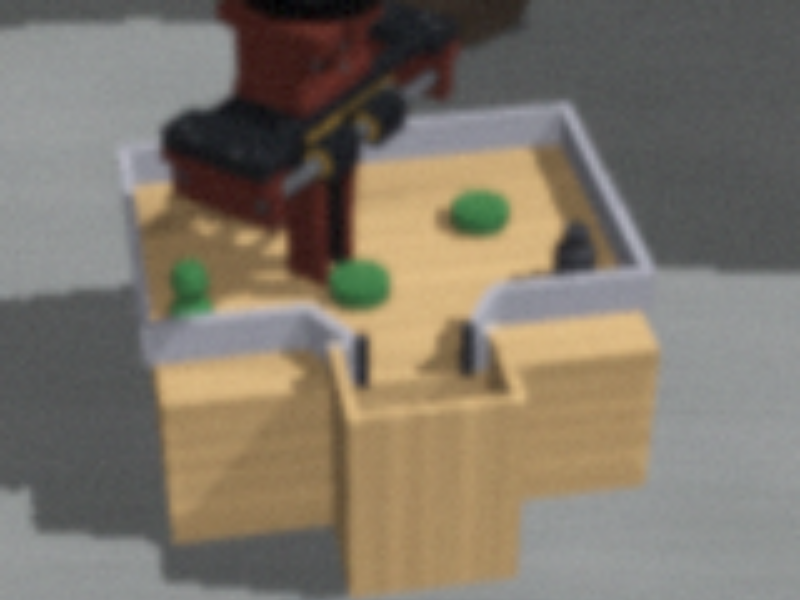

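View pics/w9.png

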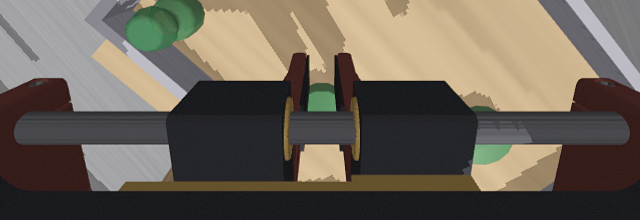

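```bash
python3 -m crank '0 0 0 0.001 -0.007 0 0.84; 8 0 0 0 -0.009 0.0035 0.84; 8 0 0 0 -0.009 0.0035 0.84; 8 0 0 0 -0.009 0.0035 0.84'
python3 - <<'E'
from h import *
tool()
im,P=cloud("scene"); cv2.imwrite("pics/s10.png",cv2.resize(im[150:280,250:410,::-1],(800,650)[:2])[:600])
E
```

```text
time: 8.4
position: [540.7, 6.0, 98.6]
orientation: [-1.619, 0.878, 1.611]
force: [0.1, -0.1, -0.1]
finger_gap: 14.2
t 8.4 tcp tray [16.3 -5.2] tip z 98.6 jaw ang rel tray x 111.0 xdir [ 0.006  0.002 -1.   ] F [ 0.1 -0.1 -0.1] gap 14.2
```

View pics/s10.png

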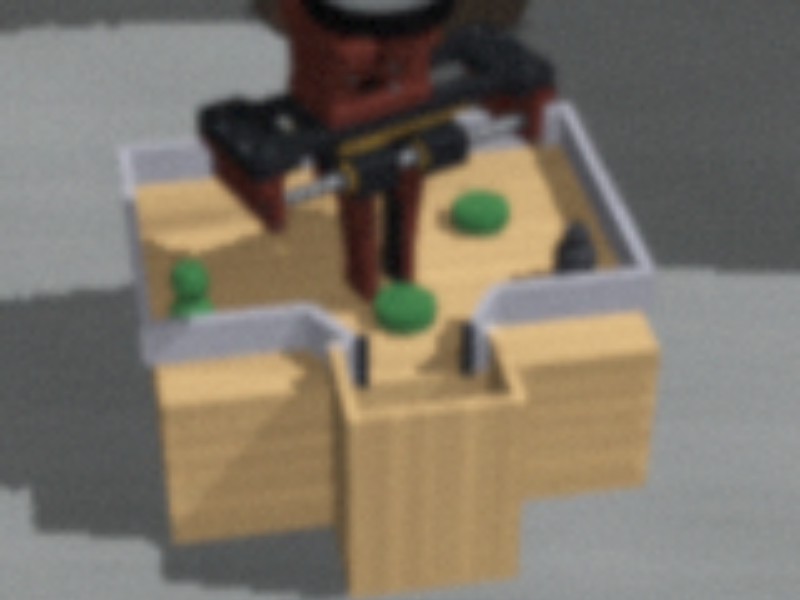

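```bash
python3 -m crank '8 0 0 0 -0.008 0.001 0.84; 8 0 0 0 -0.008 0.001 0.84; 5 0 0 0 -0.008 0 0.84; 0 0 0 0 -0.006 0 0.84'
python3 - <<'E'
from h import *
tool()
im,P=cloud("scene"); cv2.imwrite("pics/s11.png",cv2.resize(im[150:280,250:410,::-1],(800,650)[:2])[:600])
E
```

```text
time: 8.85
position: [567.8, 20.5, 98.4]
orientation: [-1.354, 1.105, 1.35]
force: [-0.1, 0.6, 0.4]
finger_gap: 14.2
t 8.85 tcp tray [45.8  3.5] tip z 98.4 jaw ang rel tray x 89.6 xdir [ 0.005  0.002 -1.   ] F [-0.1  0.6  0.4] gap 14.2
```

View pics/s11.png

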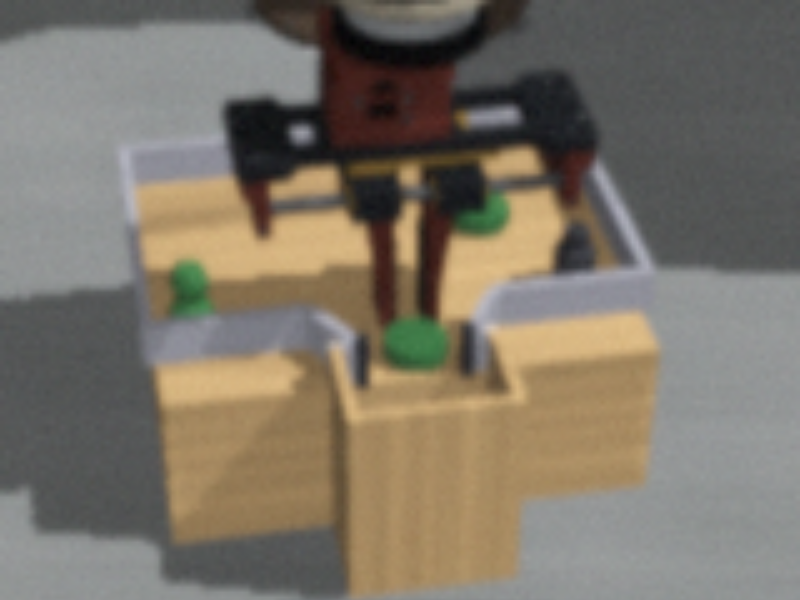

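Disc A is centred in the funnel, at about (416,342) in the crop between pins at 360 and 468. I'll push it through.

```bash
python3 -m crank '0 0 0 0 -0.008 -0.001 0.84; 0 0 0 0 -0.008 -0.001 0.84; 0 0 0 0 -0.008 -0.001 0.84; 0 0 0 0 -0.004 0 0.84; 0 0 0 0 0 0 0.84'
python3 - <<'E'
from h import *
tool()
im,P=cloud("scene"); cv2.imwrite("pics/s12.png",cv2.resize(im[150:280,250:410,::-1],(800,650)[:2])[:600])
E
```

```text
time: 9.4
position: [599.0, 22.2, 98.5]
orientation: [-1.362, 1.099, 1.357]
force: [-0.2, 0.6, -0.2]
finger_gap: 13.8
t 9.4 tcp tray [76.7 -1.2] tip z 98.5 jaw ang rel tray x 90.2 xdir [ 0.005  0.002 -1.   ] F [-0.2  0.6 -0.2] gap 13.8
```

View pics/s12.png

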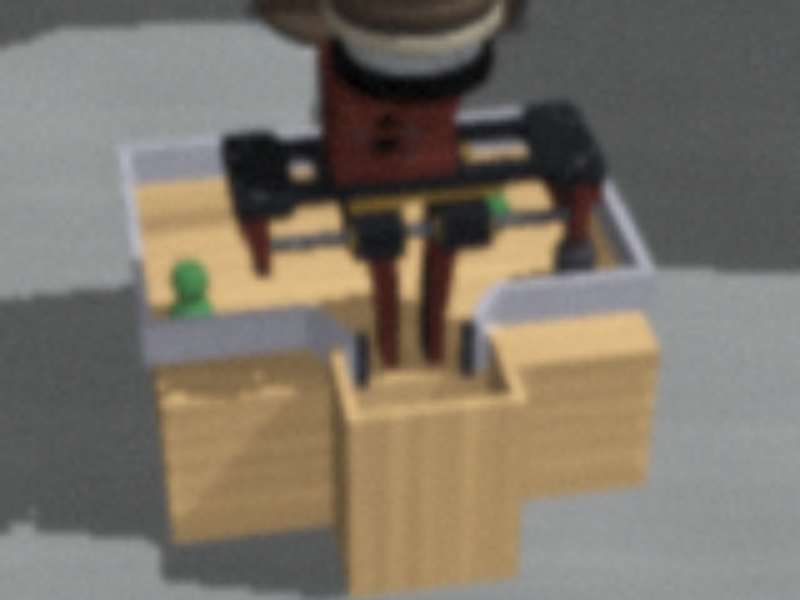

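Disc A has dropped too. Next is disc C.

```bash
python3 -m crank '0 0 0 0 0.03 0 0.84; 0 0 0 -0.01 0.03 0 0.84; 8 0 0 -0.04 0.02 0 0.84; 8 0 0 0 0.02 0.01 0.84; 8 0 0 0 0 0.03 0.84'
python3 -m crank '8 0 0 0 0 0.03 0.84; 8 0 0 0 0 0.03 0.84; 0 0 0 0 0 0 0.84'
python3 - <<'E'
from h import *
shift_to((-76,93),125)
E
```

```text
time: 9.95
position: [496.5, 39.3, 148.2]
orientation: [-1.039, 1.306, 1.038]
force: [0.6, 0.6, 0.2]
finger_gap: 14.0
time: 10.25
position: [513.6, 101.8, 149.9]
orientation: [-0.814, 1.406, 0.818]
force: [-0.8, 0.3, -0.3]
finger_gap: 14.2
t 10.25 tcp tray [ 9.3 94.1] tip z 149.9 jaw ang rel tray x 48.4 xdir [ 0.004  0.005 -1.   ] F [-0.8  0.3 -0.3] gap 14.2
shift m (current axes): [ 0.0245  0.0631 -0.0576]
```

```bash
python3 -m crank '0 0 0 0 0.022 -0.02 0.84; 0 0 0 0 0.022 -0.02 0.84; 0 0 0 0.01 0.016 -0.014 0.84; 0 0 0 0.012 0 0 0.84; 0 0 0 0 0 0 0.84'
python3 - <<'E'
from h import *
shift_to((-76,93),99)
im,P=cloud("wrist"); cv2.imwrite("pics/w13.png",im[:,:,::-1])
E
```

```text
time: 10.75
position: [430.3, 82.4, 126.6]
orientation: [-0.822, 1.403, 0.825]
force: [0.5, -0.2, 0.5]
finger_gap: 13.9
t 10.75 tcp tray [-76.3  92.1] tip z 126.6 jaw ang rel tray x 49.0 xdir [ 0.004  0.004 -1.   ] F [ 0.5 -0.2  0.5] gap 13.9
shift m (current axes): [0.0276 0.0004 0.0007]
```

View pics/w13.png

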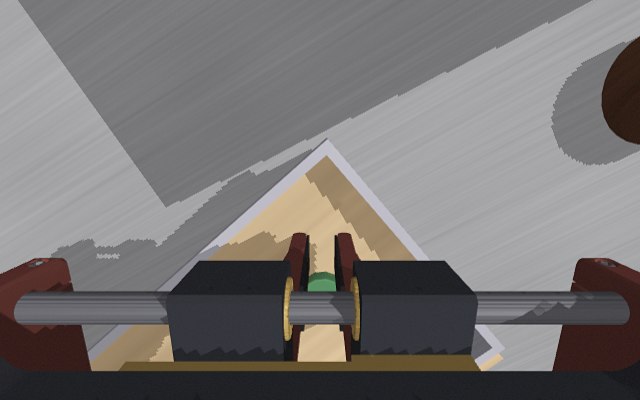

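Disc C shows at (321,283), midway between the fingers. I'll go down and push.

```bash
python3 -m crank '0 0 0 0.012 0 0 0.84; 0 0 0 0.01 0 0 0.84; 0 0 0 0.004 0 0 0.84; 0 0 0 0.001 -0.01 0 0.84; 0 0 0 0 -0.012 0 0.84'
python3 -m crank '0 0 0 0 -0.012 0 0.84; 0 0 0 0 -0.012 0 0.84; 0 0 0 0 -0.012 0 0.84'
python3 - <<'E'
from h import *
tool()
im,P=cloud("scene"); cv2.imwrite("pics/s14.png",cv2.resize(im[150:280,250:410,::-1],(800,650)[:2])[:600])
im,P=cloud("wrist"); cv2.imwrite("pics/w14.png",im[180:,:,::-1])
E
```

```text
time: 11.3
position: [451.6, 71.1, 98.4]
orientation: [-0.824, 1.402, 0.826]
force: [-0.3, -0.6, 1.1]
finger_gap: 14.1
time: 11.6
position: [487.2, 51.3, 98.8]
orientation: [-0.824, 1.402, 0.825]
force: [-0.9, -0.9, 0.2]
finger_gap: 13.9
t 11.6 tcp tray [-26.8  50. ] tip z 98.8 jaw ang rel tray x 49.0 xdir [ 0.006  0.004 -1.   ] F [-0.9 -0.9  0.2] gap 13.9
```

View pics/s14.png

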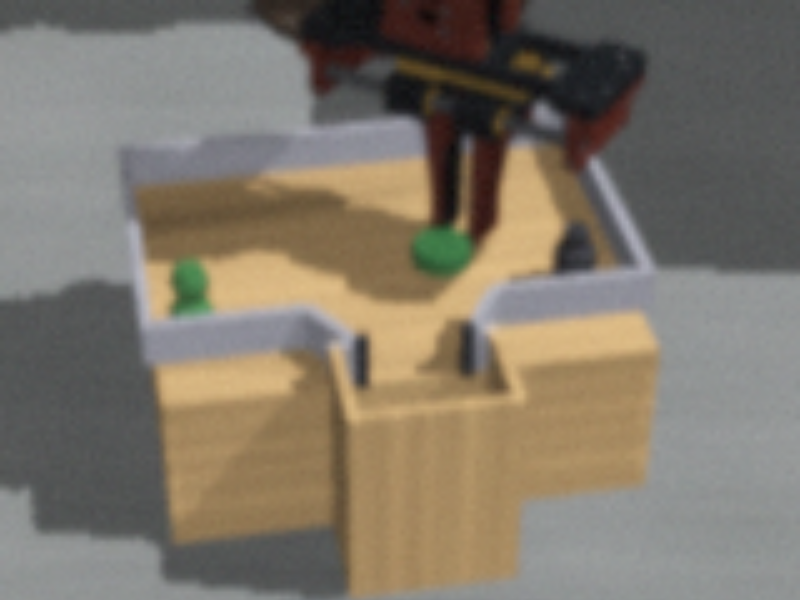

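View pics/w14.png

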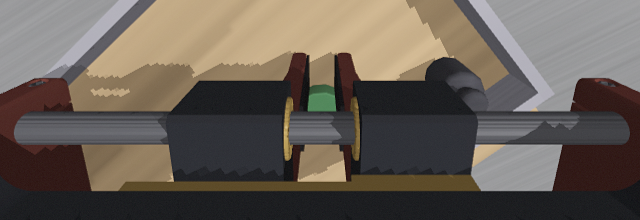

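```bash
python3 -m crank '0 0 0 0 -0.01 0 0.84; 0 0 0 0 -0.01 0 0.84; -8 0 0 0 -0.009 -0.0035 0.84; -8 0 0 0 -0.009 -0.0035 0.84; -8 0 0 0 -0.009 -0.0035 0.84'
python3 - <<'E'
from h import *
tool()
im,P=cloud("scene"); cv2.imwrite("pics/s15.png",cv2.resize(im[150:280,250:410,::-1],(800,650)[:2])[:600])
E
```

```text
time: 12.2
position: [528.4, 20.9, 98.9]
orientation: [-1.151, 1.239, 1.149]
force: [-0.4, 1.2, 0.4]
finger_gap: 14.0
t 12.2 tcp tray [ 7.3 11.9] tip z 98.9 jaw ang rel tray x 73.8 xdir [ 0.005  0.004 -1.   ] F [-0.4  1.2  0.4] gap 14.0
```

View pics/s15.png

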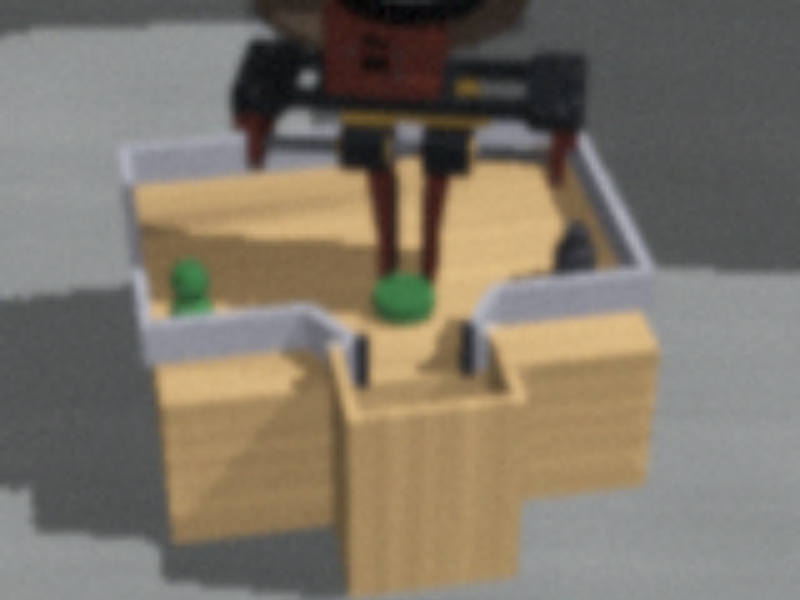

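```bash
python3 -m crank '-8 0 0 0 -0.009 -0.002 0.84; -8 0 0 0 -0.01 -0.001 0.84; 0 0 0 0 -0.01 0 0.84'
python3 - <<'E'
from h import *
tool()
im,P=cloud("scene"); cv2.imwrite("pics/s16.png",cv2.resize(im[150:280,250:410,::-1],(800,650)[:2])[:600])
E
```

```text
time: 12.55
position: [559.0, 17.6, 99.3]
orientation: [-1.359, 1.098, 1.355]
force: [0.9, 0.1, -0.1]
finger_gap: 14.2
t 12.55 tcp tray [36.6  2.5] tip z 99.3 jaw ang rel tray x 90.0 xdir [ 0.006  0.004 -1.   ] F [ 0.9  0.1 -0.1] gap 14.2
```

View pics/s16.png

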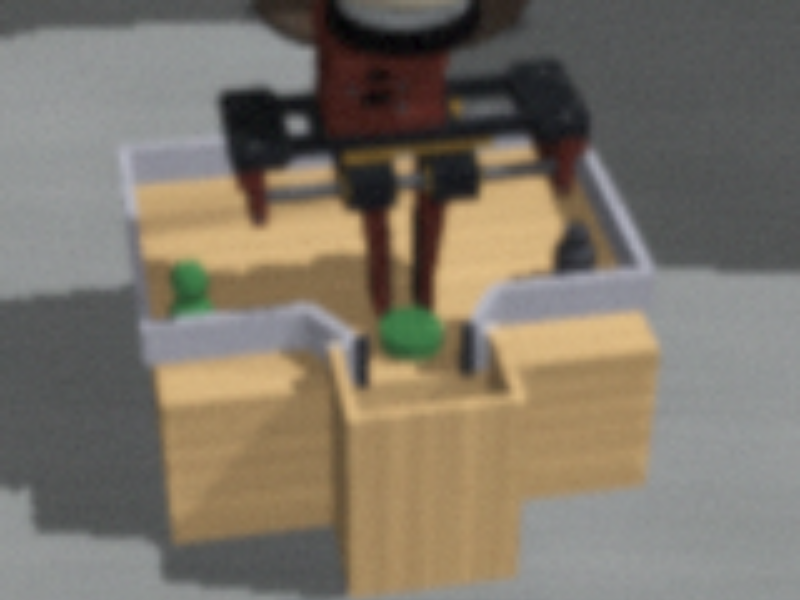

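```bash
python3 -m crank '0 0 0 0 -0.01 -0.001 0.84; 0 0 0 0 -0.01 -0.001 0.84; 0 0 0 0 -0.009 0 0.84; 0 0 0 0 -0.007 0 0.84; 0 0 0 0 0 0 0.84'
python3 - <<'E'
from h import *
tool()
im,P=cloud("scene"); cv2.imwrite("pics/s17.png",cv2.resize(im[150:280,250:410,::-1],(800,650)[:2])[:600])
E
```

```text
time: 13.1
position: [599.6, 25.2, 99.3]
orientation: [-1.349, 1.105, 1.344]
force: [-0.9, 0.1, -0.9]
finger_gap: 13.9
t 13.1 tcp tray [77.9  1.7] tip z 99.3 jaw ang rel tray x 89.2 xdir [ 0.007  0.004 -1.   ] F [-0.9  0.1 -0.9] gap 13.9
```

View pics/s17.png

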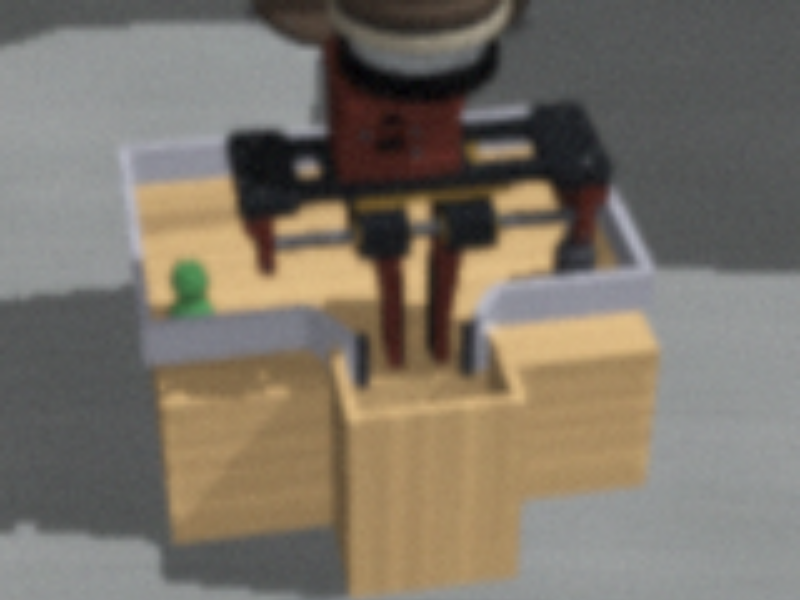

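All three are through. I'll retreat, clear the top camera's view, and check the slot.

```bash
python3 -m crank '0 0 0 0 0.03 0 0.84; 0 0 0 -0.01 0.03 0 0.84; 0 0 0 -0.04 0.02 0 0.84; 0 0 0 -0.04 0.01 0 0.84; 0 0 0 -0.03 0 0.02 0.84'
python3 -m crank '0 0 0 0 0.01 0.045 0.84; 0 0 0 0 0.01 0.045 0.84; 0 0 0 0 0.01 0.045 0.84; 0 0 0 0 0.01 0.045 0.84; 0 0 0 0 0.01 0.045 0.84'
python3 -m crank '0 0 0 0 0.01 0.045 0.84; 0 0 0 0 0.01 0.04 0.84; 0 0 0 0 0 0.02 0.84; 0 0 0 0 0 0 0.84; 0 0 0 0 0 0 0.84'
python3 - <<'E'
from h import *
tool()
im,_=bot.capture("top"); cv2.imwrite("pics/top18.png",im[:,:,::-1])
cv2.imwrite("pics/top18c.png",cv2.resize(im[110:250,240:400,::-1],(680,595),interpolation=cv2.INTER_CUBIC))
im,P=cloud("top")
for u,v in [(290,130),(296,128),(300,132),(303,127)]: print(im[v,u],w2t(P[v,u]).round(),P[v,u,2].round())
E
```

```text
time: 13.65
position: [498.3, 24.0, 216.6]
orientation: [-1.341, 1.119, 1.349]
force: [0.2, 0.5, 0.3]
finger_gap: 14.2
time: 14.15
position: [408.2, 238.2, 224.0]
orientation: [-1.335, 1.114, 1.331]
force: [1.7, 1.1, 0.5]
finger_gap: 14.2
time: 14.65
position: [362.8, 346.3, 224.6]
orientation: [-1.34, 1.108, 1.339]
force: [0.1, -1.3, 0.9]
finger_gap: 13.9
t 14.65 tcp tray [-88.8 364.2] tip z 224.6 jaw ang rel tray x 88.7 xdir [ 0.006  0.007 -1.   ] F [ 0.1 -1.3  0.9] gap 13.9
[75 64 46] [142.  15.] 85.0
[72 62 45] [142.  -2.] 94.0
[72 62 44] [140. -11.] 49.0
[73 63 44] [142. -21.] 89.0
```

View pics/top18c.png

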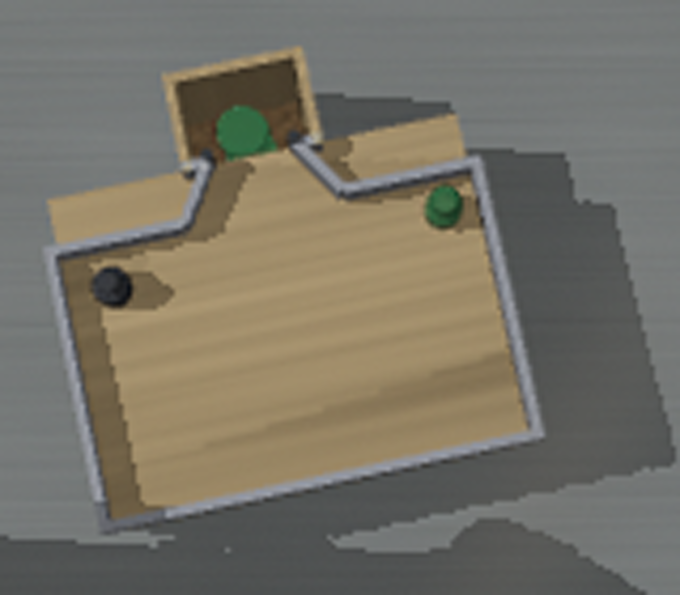

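View pics/top18.png

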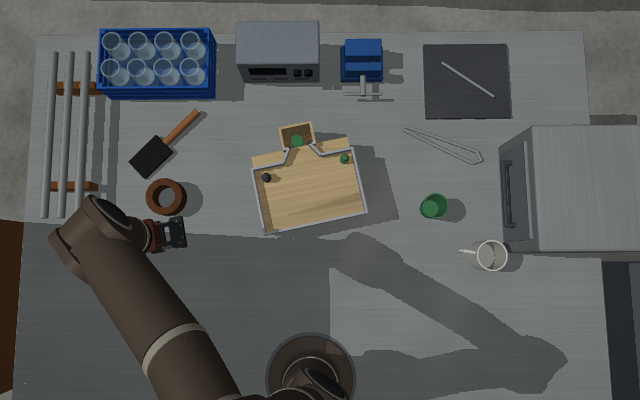

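```bash
python3 - <<'E'
from h import *
im,P=cloud("top")
for a,c in green("top19",im): u,v=c.round().astype(int); print(a,c.round(1),w2t(P[v,u]).round(),P[v,u,2].round())
for u,v in [(296,139),(298,141),(294,145),(297,146),(300,144)]: print(im[v,u],w2t(P[v,u]).round(),P[v,u,2].round())
E
```

```text
126 [296.9 140.8] [118.   2.] 45.0
58 [344.2 158.1] [  27. -105.] 139.0
[ 51 106  65] [124.   4.] 47.0
[ 51 106  66] [119.  -0.] 39.0
[ 50 106  66] [110.  13.] 38.0
[61 93 59] [105.   5.] 40.0
[ 52 107  69] [110.  -4.] 37.0
```

```bash
python3 -c "
from cell import bot
print(bot.sense()['time']);print(bot.sign_off())"
```

```text
14.8
the job is handed in; nothing more can be done
None
```

All three discs were pushed along the deck and through the gate into the catch slot, in the order B, A, C. I handed the job in at 14.8 s with the arm clear of the tray. I held the fingers about 14 mm apart and pushed each disc in the gap between the fingertips; nothing was lifted.

**Last checks:**
- **Deck:** the final top view shows no discs left on it.
- **Slot:** there is green glass inside it, with its top at about z 37–47 mm. Three stacked discs would reach about 41 mm. Only the upper disc is clearly visible, so the count of three rests on that height and on seeing each disc go through.
- **Stopper:** at the same image position as at the start.
- **Weight, mould, tumbler, tongs, paddle and mug:** by eye, all look unmoved.
- **Forces:** readings stayed within about 2 N.

**What disagreed:**
- **Fingertips:** with the jaws nearly shut, the depth images put the fingertips about level with the TCP, not 25 mm ahead. My first pass went over disc B without touching it, so I lowered the tool and repeated it.
- **Cameras:** the scene camera's positions were about 8 mm off the top view and the wrist camera's about 4 mm. I did the fine alignment by eye in the pictures.

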